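Mount a stamp bar between the centres of a carving stand

TASK

Mount the wooden stamp bar in the carving stand so it can be carved. Slide the tailstock back by its paddle, reaching in under the tool ledge, lay the bar in the two V rests, then slide the tailstock up until the bar is held between the two steel points, touching both. Leave the jars and the bowl where they stand.

Things in the scene. Friction and masses are not known exactly. Their poses are not given: they have to be found in the camera images.
- stand: Plywood carving stand fixed on the slab; base x -45 to 45, y -190 to 150, 15 high. Origin at slab level, z up; y runs along the line of the two steel points towards the headstock (robot's left), x points away from the robot. Centre line at x 0, z 58. Headstock: fixed block at the +y end, 50 x 34, top at z 77.
- rest_left (a point): Centre-line point over the V rest next to the headstock, stand frame (0, 88, 58) mm. A second, equal rest stands at (0, -30, 58). Each is a fixed upward-open 90 degree V, 8 thick along y, 42 wide, top at z 61; a 20 mm round lying in it is on the centre line.
- ledge (a point): Middle of the underside of the plywood tool ledge over the tailstock's track, stand frame (1, -132, 195) mm. The ledge is 97 (x) x 135 (y) x 10, on two rear posts, with a fixed tin and vial on top. Its front edge (x -47) is in the way of a vertical tool at the paddle; a tool leaned back about 40 degrees towards the robot passes in front of it.
- head_tip (a point): Flat end of the headstock's fixed steel point (12 mm round), on the centre line, in stand frame (0, 110, 58) mm, facing -y. Axes as the stand.
- seat (a point): Point on the centre line, stand frame (0, 30, 58) mm: where the bar's centre lies when it rests in both Vs and touches the headstock point. Axes as the stand.
- tailstock (a joint): Slide of the tailstock along the stand's y, in m: 0 fully back, grows towards the headstock, ends at 0.085. Stays where left; about 2.5 N friction, 4 N per m/s damping. The clear distance between the two steel points is 205 mm minus this value: 160 mm, the bar's length, at 0.045. It starts at 0.055 to 0.08, too close for the bar to fit.
- tail_tip (a point): Flat end of the tailstock's steel point (12 mm round, 55 mm long from the block), on the centre line, facing +y. Axes as the stand.
- tail_grip (a point): Grip point on the tailstock's dark wooden paddle, stand frame x -37, z 92. The paddle, 24 thick along y and 26 wide, rises from the tailstock block (50 x, 36 y, top at z 74) leaning 40 degrees towards the robot (-x). The point is on its centre line, 34 mm from the root, 20 mm below its end. Axes as the stand (not tilted).
- bar: Light wooden stamp bar, 160 long, 0.10 to 0.22 kg: a square middle 34 x 34 x 80 long with a 20 mm round stub 40 long on each end. Both ends alike. Origin at its centre, y along the bar; it lies on a face of the square, origin 17 mm above the slab.
- jar_peat: White-capped glaze jar, 52 round, 69 high, left of the work. Bystander. Origin at centre of underside.
- bowl: Rough grey-brown stoneware bowl, 90 round, 68 high, back left. Bystander. Origin at centre of underside.
- jar_fern: Larger white-capped glaze jar, 60 round, 84 high, front right. Bystander. Origin at centre of underside.
- jar_plum: White-capped glaze jar, 52 round, 69 high, right of the work. Bystander. Origin at centre of underside.

How it is judged (in metres and radians):
On the way, in this order (a step that is already met when the one before it is completed fails the run):
1. the tailstock is slid back far enough for the bar to fit between the points (value of joint tailstock below 0.043 m), for 0.1 s.
2. the bar lies in both V rests (x of bar in the frame of seat between -0.006 and 0.006 m and y of bar in the frame of seat between -0.025 and 0.025 m and z of bar in the frame of seat between -0.005 and 0.005 m and angle between the y axis of bar and the y axis of stand, either way round below 0.06 rad), for 0.2 s.
At the end, for the whole second after the job is handed in: The bar rests in both Vs on the centre line (its centre within 5 mm of the seat point, within 0.04 rad of the line) with its one end at the headstock point, the tailstock point is up against its other end (points no more than 163.5 mm apart for the 160 mm bar), and both are at rest (distance between bar and seat below 0.005 m and distance between head_tip and tail_tip below 0.1635 m and angle between the y axis of bar and the y axis of stand, either way round below 0.04 rad and linear speed of bar below 0.02 m/s and velocity of joint tailstock between -0.01 and 0.01 m/s); the robot touches nothing.
It fails at once if a jar or the bowl is shifted more than 20 mm or tipped (distance of any of jar_peat, bowl, jar_fern, jar_plum from where it was at the start of the episode above 0.02 m or angle between any of jar_peat, bowl, jar_fern, jar_plum's own z axis and vertical above 0.5 rad).
It also fails if it takes over 67 s, if anything falls off the work surface, if the arm or the gripper's body presses on something with over 40 N, if the wrist force passes 120 N, or if a joint passes its speed limit or range.

ROBOT

A 6-joint arm with a two-finger parallel gripper is mounted at the origin on a cart in front of the work surface, level with it; the furniture and walls round the work are solid. World frame = base frame: x ahead of the robot, y to its left, z up, the work surface at z = 0. Lengths are in m, angles in degrees, forces in N, time in s.
With the tool pointing down it reaches from about 0.15 to 0.775 m from the base axis. Payload 6.1 kg.
Tool frame: the origin (TCP) lies midway between the tips of the shut fingers; the grasp point (between the pads) lies tcp_to_grasp behind it (tcp_to_grasp is the distance from the TCP to the grasp point, in m); z points along the fingers, y is the line along which they close (so a half turn about z gives the same grasp; the last joint's range is limited). The gripper opens to 85 mm and grips with 20 to 120 N. Pads are 22 mm wide; open, the fingers measure 114 mm over their backs; the gripper's body (76 mm by 85 mm) begins 54 mm behind the grasp point. The pads swing forward as they close: fully open they stand 13 mm farther back than shut.
Start: joints at [74.542, 7.208, -2.269, 80.523, 0, 90], TCP at [0.14, 0.506, 0.231] pointing down, gripper open.
Joint ranges: [-155.77, 155.77], [-54.66, 111.73], [-72.52, 77.12], [-102.08, 115.82], [-83.92, 84.16], [-180, 180]. Speed limits (degrees/s): [136.94, 136.94, 172.46, 180, 180, 180].

INTERFACE

Orientations are given as [roll, pitch, yaw] about the fixed x, y, z axes, in that order (R = Rz(yaw) Ry(pitch) Rx(roll)).
In Python, from workcell import * gives the robot as it stands. The module is installed in compiled form; this text tells all that it offers.
- The arm moves only by the tool jog_arm, never from a script. Its argument "motion" is a list of rows, each an object with "linear": the shift along the tool's x, y, z in mm, a list of three; "rotation": the turn, a rotation vector about the tool's x, y, z in degrees, a list of three; "grip": the opening, from 0 (shut) to 1 (fully open). A call has 1 to 10 rows; each row shifts and turns the commanded pose from where the row before left it, along the tool's axes as they then stand; what a row does not reach is not made up. A row lasts 1/10 s, in which the tool goes at most 50 mm and 8.59 degrees, less where a joint would pass 70% of its speed; a pose out of reach is approached as far as the arm can. A call with a gripper value outside its range is refused whole. The fingers move at their own pace and stop on an object; the grip force is fixed at half the most. Time passes only in rows, so rows that do not move let the fingers close. It gives the time, the measured TCP pose, the force, the opening and the grip force at its end, in the units of the state.
- state(): the state, without advancing time (a new reading comes with each control period).
- get_image(name): name is "side" or "top"; returns the picture (384x512x3 uint8, red, green, blue); there is no depth.
- calibration(name): a dict with "vertical_fov" (degrees; the focal length in pixels is half the picture's height over the tangent of half this angle, whatever the lens; pixels are square), "cx", "cy" (the principal point, pixels), "k1" (the pictures are not rectified: a ray, as slopes to the right and down, at radius r is drawn at 1 + k1 r^2 times it, then the intrinsics apply), "origin" and "attitude" of the camera in the world. Camera axes: x right, y down, z forward; pixel columns grow to the right and rows downward; lengths in m; the calibration is good to about 2 mm. A picture is of the moment at which its call begins. calibration takes no time and is no camera call.
- close_job(): hands the job in; it is judged then, once.
Trained networks look in the newest picture that a camera, given by its name, has taken for a name from the list of things; names that differ only in an ending like _2 or _b are one class to them, and where a whole thing is asked for, a point or a joint stands for the part that bears it (a point fixed in the world has none). Each returns a list of dicts, best first, with "conf" (0 to 1); they miss things now and then, are a little off and sometimes report something else, mostly with a low value. They report only what shows in the picture. A call takes as long as a camera call.
- masks_of(camera, thing): "pixels" (384x512 bool, what is visible of it) and "pixel" ([row, column] in pixels, amid what is visible of it).
The state is a dict: "time": time; "qpos": joint angles; "qd": joint speeds; "effort": joint torques, N m; "tool_pos": TCP position; "ee_rot": TCP orientation; "wrist_force": force on the tool from outside, world axes, zero at the start; "moment": the same for the moment, N m; "finger_gap": opening from 0.0 (shut) to 1.0 (fully open); "finger_force": force on a finger pad.
Only numpy, scipy, OpenCV 4.12 (cv2) and the standard library are available. Lean on these libraries where they do the work, as an engineer would, in place of code of your own. Each camera call takes 0.05 s, during which the arm holds its last target. There are 200 camera calls.

## Working session

There is one attempt and no reset: what is moved stays moved. The work goes in short steps, Python scripts to look and compute and a tool call to move; the robot and the scene stay as the last step left them, time stands still between calls to the robot, and variables do not carry over. Pictures are saved under pics/ and viewed, at most 10 in all, crops included, and the job is handed in when it is done.

Besides the shell and the picture viewer there is one more tool, called after ">>>" as name([rows], argument=value, ...), one row to a line, values as JSON. jog_arm: Moves the arm, as the interface text tells. Its arguments: {"type":"object","properties":{"motion":{"type":"array"}},"required":["motion"]}

```bash
mkdir -p pics; python3 - <<'E'
from workcell import *
import cv2, numpy as np
s=state(); print({k:s[k] for k in ('time','tool_pos','ee_rot','finger_gap','wrist_force')})
try: print(tcp_to_grasp)
except Exception as e: print(e)
for n in('side','top'):
    im=get_image(n); cv2.imwrite(f'pics/{n}0.png',im[:,:,::-1]); print(n,calibration(n))
    for t in ('stand','bar','tailstock','tail_grip','tail_tip','jar_peat','bowl','jar_fern','jar_plum'):
        for m in masks_of(n,t)[:2]:
            p=m['pixels']; r,c=np.nonzero(p); print(t,round(m['conf'],2),np.round(m['pixel']),p.sum(),r.min(),r.max(),c.min(),c.max())
E
```

```text
{'time': 0.0, 'tool_pos': array([0.13982732, 0.50560564, 0.23050684]), 'ee_rot': array([-1.79906493e+02,  5.03253588e-04,  1.64540461e+02]), 'finger_gap': 0.9992338238410027, 'wrist_force': array([-0.76846603, -1.27676523,  0.09953297])}
0.0187
side {'vertical_fov': 56.04388782450503, 'cx': 254.52766702578498, 'cy': 194.76564686798775, 'k1': -0.07059737663479115, 'origin': array([ 1.31160112, -0.11923052,  0.75401323]), 'attitude': array([-127.64316934,   -0.62822072,   81.22084813])}
stand 0.73 [249. 242.] 5752 190 272 190 326
stand 0.32 [243. 236.] 408 218 258 230 262
bar 0.6 [204. 255.] 129 201 214 248 264
tailstock 0.71 [242. 236.] 455 218 258 230 262
tail_grip 0.69 [244. 235.] 539 218 259 229 263
tail_tip 0.86 [240. 237.] 473 218 258 230 263
tail_tip 0.48 [228. 152.] 462 215 242 142 163
jar_peat 0.8 [210. 335.] 371 195 221 327 345
bowl 0.7 [236. 352.] 809 221 253 338 369
jar_fern 0.81 [203. 162.] 534 188 219 150 171
jar_fern 0.46 [243. 238.] 5889 189 272 190 327
jar_plum 0.97 [228. 152.] 404 216 242 143 162
top {'vertical_fov': 43.88235352065601, 'cx': 256.4488096956875, 'cy': 184.57274842051012, 'k1': -0.1679107961959511, 'origin': array([ 4.45988052e-01, -1.29346228e-03,  1.32803140e+00]), 'attitude': array([-176.33262401,   -0.62108237,  -91.11992277])}
stand 0.76 [144. 260.] 5196 118 167 180 318
bar 0.6 [222. 262.] 522 214 227 232 289
tailstock 0.45 [158. 268.] 153 144 166 244 275
tail_grip 0.68 [150. 258.] 116 144 165 245 274
tail_grip 0.36 [144. 259.] 5389 118 167 180 318
tail_tip 0.42 [159. 267.] 129 144 166 245 275
jar_peat 0.84 [195. 149.] 370 188 207 141 163
bowl 0.67 [144. 150.] 797 130 159 134 166
bowl 0.51 [148. 259.] 134 144 166 245 274
jar_fern 0.74 [226. 352.] 518 216 238 337 364
jar_fern 0.3 [160. 266.] 162 144 166 244 275
jar_plum 0.71 [186. 354.] 314 180 197 345 366
```

```bash
cat > h.py <<'E'
import numpy as np, cv2
from scipy.spatial.transform import Rotation as R
from scipy.optimize import least_squares
from workcell import *
class Cam:
    def __init__(s,n):
        c=calibration(n); s.f=192/np.tan(np.radians(c['vertical_fov']/2)); s.c=np.array([c['cx'],c['cy']]); s.k=c['k1']
        s.o=np.array(c['origin']); s.R=R.from_euler('xyz',c['attitude'],degrees=True).as_matrix()
    def proj(s,P):  # -> (col,row)
        q=(np.atleast_2d(P)-s.o)@s.R; u=q[:,:2]/q[:,2:]; r2=(u**2).sum(1,keepdims=True)
        return u*(1+s.k*r2)*s.f+s.c
    def plane(s,cr,z):
        d=(np.atleast_2d(cr)-s.c)/s.f; u=d.copy()
        for _ in range(20): u=d/(1+s.k*(u**2).sum(1,keepdims=True))
        w=np.c_[u,np.ones(len(u))]@s.R.T
        return s.o+w*((z-s.o[2])/w[:,2])[:,None]
C={n:Cam(n) for n in('side','top')}
E
python3 - <<'E'
import cv2
a=cv2.imread('pics/top0.png')[105:255,125:385]; cv2.imwrite('pics/t1.png',cv2.resize(a,None,fx=3,fy=3,interpolation=cv2.INTER_CUBIC))
a=cv2.imread('pics/side0.png')[175:285,130:380]; cv2.imwrite('pics/s1.png',cv2.resize(a,None,fx=3.2,fy=3.2,interpolation=cv2.INTER_CUBIC))
E
```

```text
(no output)
```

View pics/t1.png

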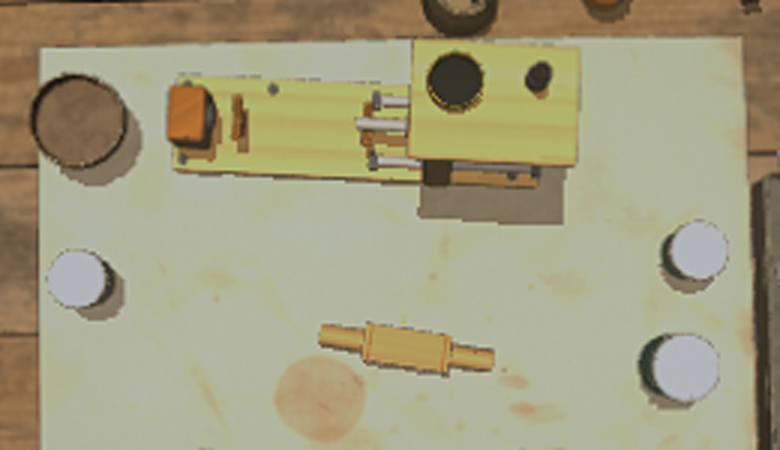

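View pics/s1.png

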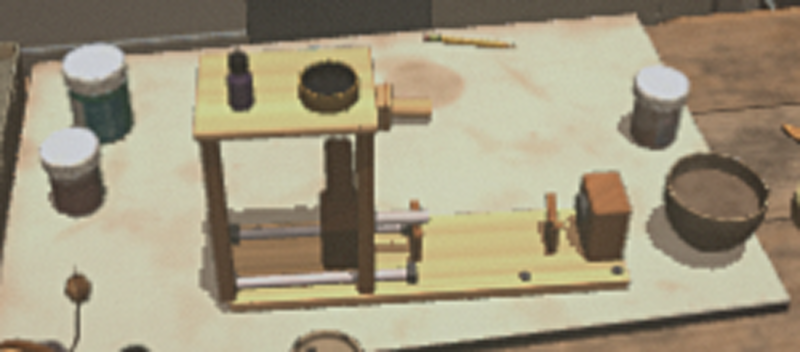

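```bash
python3 - <<'E'
from h import *
T=lambda a:np.array(a)/3+[125,105]; S=lambda a:np.array(a)/3.2+[130,175]
o=[('top',T(p),np.array(q)/1e3) for p,q in [((175,170),(-45,150,15)),((178,76),(45,150,15)),((538,187),(-45,-190,15)),((410,158),(-47.5,-64.5,205)),((412,40),(49.5,-64.5,205)),((578,166),(-47.5,-199.5,205)),((580,47),(49.5,-199.5,205))]]
o+=[('side',S(p),np.array(q)/1e3) for p,q in [((628,288),(45,150,15)),((230,307),(45,-190,15)),((372,50),(-47.5,-64.5,205)),((203,55),(-47.5,-199.5,205))]]
def W(x,P): c,s=np.cos(x[2]),np.sin(x[2]); return np.array([x[0]+c*P[0]-s*P[1],x[1]+s*P[0]+c*P[1],P[2]])
f=lambda x:np.concatenate([(C[n].proj(W(x,P))[0]-p) for n,p,P in o])
r=least_squares(f,[.55,0,0],loss='soft_l1'); x=r.x; print(x,np.degrees(x[2])); print(np.round(f(x).reshape(-1,2),1))
# tail tip
t=C['top'].plane(T((357,125)),.062)[0]; 
loc=lambda w:np.array([[np.cos(x[2]),np.sin(x[2])],[-np.sin(x[2]),np.cos(x[2])]])@(w[:2]-x[:2])
print('tip loc top',loc(t),'side',loc(C['side'].plane(S((428,217)),.06)[0]))
# paddle
for p in [(422,187),(452,187)]: print('paddle',loc(C['top'].plane(T(p),.095)[0]))
# bar
c=C['top'].plane(T([(370,323),(452,333),(446,374),(364,366)]),.034); e=C['top'].plane(T([(320,336),(494,360)]),.02)
print(c,c.mean(0),e,e.mean(0)); d=e[1]-e[0]; print('len',np.linalg.norm(d),'ang',np.degrees(np.arctan2(d[1],d[0])))
for n in('top',):
    m=masks_of(n,'bar')[0]['pixels'].astype(np.uint8); cn=max(cv2.findContours(m,0,1)[0],key=cv2.contourArea); print(cv2.minAreaRect(cn),C[n].plane(cv2.minAreaRect(cn)[0],.025))
for j,h in (('jar_peat',.069),('bowl',.068),('jar_fern',.084),('jar_plum',.069)):
    p=masks_of('top',j)[0]['pixel']; print(j,C['top'].plane(p[::-1],h))
for k in [(0,30,58),(0,-132,195)]: print(W(x,np.array(k)/1e3))
E
```

```text
[ 0.6331417   0.03569524 -0.06347023] -3.6365761506974406
[[-1.3 -0.1]
 [-0.4 -0.7]
 [ 0.  -0.3]
 [-1.2 -0.1]
 [-0.1 -1. ]
 [-0.5 -0.1]
 [ 0.1 -0.6]
 [-0.2 -3.4]
 [-1.6 -1.5]
 [-1.5 -1.7]
 [-2.2 -0.8]]
tip loc top [-0.00262306 -0.02116079] side [ 0.00403807 -0.0175712 ]
paddle [-0.05894759 -0.08063798]
paddle [-0.05776721 -0.10663248]
[[ 0.45273542  0.00655634  0.034     ]
 [ 0.44223527 -0.06740485  0.034     ]
 [ 0.4053313  -0.06120172  0.034     ]
 [ 0.41403439  0.01270498  0.034     ]] [ 0.4285841  -0.02733631  0.034     ] [[ 0.44180133  0.05252719  0.02      ]
 [ 0.41672698 -0.10603946  0.02      ]] [ 0.42926416 -0.02675614  0.02      ]
len 0.16053693564326557 ang -98.9858501583955
((260.3908386230469, 220.8188018798828), (57.821624755859375, 11.828651428222656), 7.594643592834473) [[ 0.42990697 -0.02586867  0.025     ]]
jar_peat [[0.5042637  0.26928718 0.069     ]]
bowl [[0.63959999 0.2675158  0.068     ]]
jar_fern [[ 0.4111075  -0.26554359  0.084     ]]
jar_plum [[ 0.51634818 -0.2764445   0.069     ]]
[0.63504453 0.06563484 0.058     ]
[ 0.62476926 -0.09603897  0.195     ]
```

```bash
cat >> h.py <<'E'
X=np.array([0.6331417,0.03569524,-0.06347023])
def W(P):
    P=np.array(P)/1e3; c,s=np.cos(X[2]),np.sin(X[2]); return np.array([X[0]+c*P[0]-s*P[1],X[1]+s*P[0]+c*P[1],P[2]])
def loc(w):
    c,s=np.cos(X[2]),np.sin(X[2]); d=w-np.r_[X[:2],0]; return 1e3*np.array([c*d[0]+s*d[1],-s*d[0]+c*d[1],d[2]])
def down(yaw,lean=0): return R.from_euler('xyz',[180,0,yaw],degrees=True)*R.from_rotvec([0,-lean,0],degrees=True)
def to(pos,rot,frm=None):
    """rotate first (tool rotvec deg), then shift (tool mm)"""
    s=state(); p,r=(np.array(s['tool_pos']),R.from_euler('xyz',s['ee_rot'],degrees=True)) if frm is None else frm
    print('rot',np.round((r.inv()*rot).as_rotvec(degrees=True),2),'then lin',np.round(rot.inv().apply(np.array(pos)-p)*1e3,1)); return pos,rot
E
python3 - <<'E'
from h import *
y=180+np.degrees(X[2]); g=W([-37,-93,92]); rl=down(y,43); G=g+rl.apply([0,0,.0187]); pre=g-rl.apply([0,0,.09])
print(state()['time'],g,G,pre)
a=to([.40,pre[1],.25],down(y)); a=to(a[0],rl,a); a=to(pre,rl,a); to(G,rl,a)
E
```

```text
1.25 [ 0.59031743 -0.05477068  0.092     ] [ 0.60304512 -0.05557959  0.07832369] [ 0.52906117 -0.0508775   0.15782183]
rot [ -0.    -0.   -11.82] then lin [-294.9 -539.2  -18.7]
rot [  0. -43.  -0.] then lin [0. 0. 0.]
rot [0. 0. 0.] then lin [-31.3   8.2 155.3]
rot [0. 0. 0.] then lin [  0.   -0.  108.7]
```

>>> jog_arm([
  {"linear": [0, 0, 0], "rotation": [0, 0, -5.9], "grip": 1},
  {"linear": [0, 0, 0], "rotation": [0, 0, -5.9], "grip": 1},
  {"linear": [-18, -34, -1], "rotation": [0, 0, 0], "grip": 1},
  {"linear": [-18, -34, -1], "rotation": [0, 0, 0], "grip": 1},
  {"linear": [-18, -34, -1], "rotation": [0, 0, 0], "grip": 1},
  {"linear": [-18, -34, -1], "rotation": [0, 0, 0], "grip": 1},
  {"linear": [-18, -34, -1], "rotation": [0, 0, 0], "grip": 1},
  {"linear": [-18, -34, -1], "rotation": [0, 0, 0], "grip": 1},
  {"linear": [-18, -34, -1], "rotation": [0, 0, 0], "grip": 1},
  {"linear": [-18, -34, -1], "rotation": [0, 0, 0], "grip": 1},
])

```text
time: 2.25
tool_pos: [0.2665, 0.224, 0.2396]
ee_rot: [180.0, 0.0, 176.4]
wrist_force: [0.9, -0.2, -0.1]
finger_gap: 1.0
finger_force: 0.0
```

>>> jog_arm([
  {"linear": [-18, -34, -1], "rotation": [0, 0, 0], "grip": 1},
  {"linear": [-18, -34, -1], "rotation": [0, 0, 0], "grip": 1},
  {"linear": [-18, -34, -1], "rotation": [0, 0, 0], "grip": 1},
  {"linear": [-18, -34, -1], "rotation": [0, 0, 0], "grip": 1},
  {"linear": [-18, -34, -1], "rotation": [0, 0, 0], "grip": 1},
  {"linear": [-18, -34, -1], "rotation": [0, 0, 0], "grip": 1},
  {"linear": [-18, -34, -1], "rotation": [0, 0, 0], "grip": 1},
  {"linear": [-18, -34, -1], "rotation": [0, 0, 0], "grip": 1},
  {"linear": [0, 0, 0], "rotation": [0, 0, 0], "grip": 1},
  {"linear": [0, 0, 0], "rotation": [0, 0, 0], "grip": 1},
])

```text
time: 3.25
tool_pos: [0.3926, -0.0559, 0.2471]
ee_rot: [180.0, -0.0, 176.2]
wrist_force: [-0.2, -0.7, -0.6]
finger_gap: 1.001
finger_force: 0.0
```

>>> jog_arm([
  {"linear": [0, 0, 0], "rotation": [0, -8.5, 0], "grip": 1},
  {"linear": [0, 0, 0], "rotation": [0, -8.5, 0], "grip": 1},
  {"linear": [0, 0, 0], "rotation": [0, -8.5, 0], "grip": 1},
  {"linear": [0, 0, 0], "rotation": [0, -8.5, 0], "grip": 1},
  {"linear": [0, 0, 0], "rotation": [0, -8.5, 0], "grip": 1},
  {"linear": [0, 0, 0], "rotation": [0, 0, 0], "grip": 1},
  {"linear": [0, 0, 0], "rotation": [0, 0, 0], "grip": 1},
])

```text
time: 3.95
tool_pos: [0.3919, -0.0545, 0.248]
ee_rot: [-180.0, 42.5, 176.4]
wrist_force: [0.7, 0.4, 1.9]
finger_gap: 1.002
finger_force: 0.0
```

```bash
cat > p.py <<'E'
from h import *
y=180+np.degrees(X[2]); g=W([-37,-93,92]); rl=down(y,43); G=g+rl.apply([0,0,.0187]); pre=g-rl.apply([0,0,.09])
print(state()['time'],loc(np.array(state()['tool_pos'])),state()['qpos'])
a=to(pre,rl); to(G,rl,a)
E
python3 p.py
```

```text
3.95 [-235.08180523 -105.30942154  248.02387018] [-12.29545577 -42.47740416 -47.43492006  42.89134704   5.86679211
  -6.44489143]
rot [ 0.03 -0.52  0.04] then lin [-38.5  12.3 159.2]
rot [0. 0. 0.] then lin [  0.   -0.  108.7]
```

>>> jog_arm([
  {"linear": [-19, 6, 30], "rotation": [0, -0.5, 0], "grip": 1},
  {"linear": [-19, 6, 30], "rotation": [0, 0, 0], "grip": 1},
  {"linear": [0, 0, 30], "rotation": [0, 0, 0], "grip": 1},
  {"linear": [0, 0, 30], "rotation": [0, 0, 0], "grip": 1},
  {"linear": [0, 0, 30], "rotation": [0, 0, 0], "grip": 1},
  {"linear": [0, 0, 30], "rotation": [0, 0, 0], "grip": 1},
  {"linear": [0, 0, 0], "rotation": [0, 0, 0], "grip": 1},
  {"linear": [0, 0, 0], "rotation": [0, 0, 0], "grip": 1},
])

```text
time: 4.75
tool_pos: [0.5458, -0.0525, 0.141]
ee_rot: [180.0, 42.8, 176.4]
wrist_force: [-0.6, 0.5, 0.9]
finger_gap: 0.997
finger_force: 0.0
```

```bash
cat >> p.py <<'E'
import sys
n=sys.argv[1]
t=get_image('top')[110:230,180:330,::-1]; s=get_image('side')[165:275,190:340,::-1]
cv2.imwrite(f'pics/{n}.png',np.hstack([cv2.resize(t,(400,320),interpolation=2),cv2.resize(s,(400,320),interpolation=2)]))
E
python3 p.py pre
```

```text
4.75 [-81.59886929 -93.55701704 141.0141434 ] [ -6.59368429 -19.20477254 -52.12112129  14.36333632   2.04006644
  -2.19452192]
rot [ 0.03 -0.24  0.02] then lin [  0.8   0.6 -23.7]
rot [0. 0. 0.] then lin [  0.   -0.  108.7]
```

View pics/pre.png

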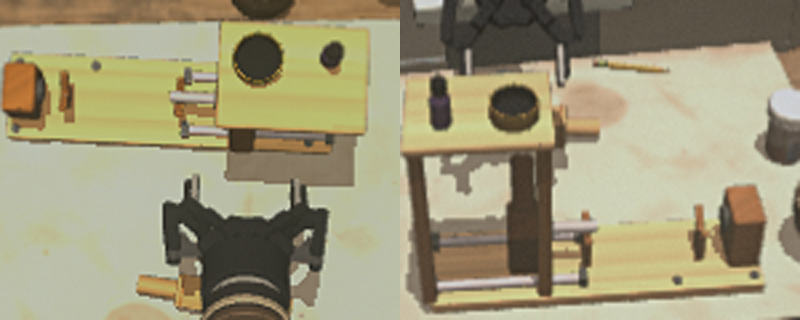

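The gripper (fingers at left-panel x 195 and 297) straddles the line of the paddle (x 228–254, y 140), in front of the ledge. Advancing.

>>> jog_arm([
  {"linear": [0, 0, 25], "rotation": [0, 0, 0], "grip": 1},
  {"linear": [0, 0, 25], "rotation": [0, 0, 0], "grip": 1},
  {"linear": [0, 0, 12], "rotation": [0, 0, 0], "grip": 1},
  {"linear": [0, 0, 0], "rotation": [0, 0, 0], "grip": 1},
])

```text
time: 5.25
tool_pos: [0.5864, -0.0556, 0.0962]
ee_rot: [-180.0, 43.0, 176.3]
wrist_force: [0.5, 0.1, -0.0]
finger_gap: 0.995
finger_force: 0.0
```

>>> jog_arm([
  {"linear": [0, 0, 10], "rotation": [0, 0, 0], "grip": 1},
  {"linear": [0, 0, 10], "rotation": [0, 0, 0], "grip": 1},
  {"linear": [0, 0, 0], "rotation": [0, 0, 0], "grip": 1},
])

```text
time: 5.55
tool_pos: [0.5997, -0.0565, 0.081]
ee_rot: [-180.0, 43.0, 176.3]
wrist_force: [0.2, -0.1, -0.5]
finger_gap: 1.0
finger_force: 0.0
```

>>> jog_arm([
  {"linear": [0, 0, 0], "rotation": [0, 0, 0], "grip": 0},
  {"linear": [0, 0, 0], "rotation": [0, 0, 0], "grip": 0},
  {"linear": [0, 0, 0], "rotation": [0, 0, 0], "grip": 0},
  {"linear": [0, 0, 0], "rotation": [0, 0, 0], "grip": 0},
  {"linear": [0, 0, 0], "rotation": [0, 0, 0], "grip": 0},
  {"linear": [0, 0, 0], "rotation": [0, 0, 0], "grip": 0},
])

```text
time: 6.15
tool_pos: [0.5993, -0.0562, 0.0818]
ee_rot: [180.0, 43.0, 176.3]
wrist_force: [-4.1, 2.3, 3.3]
finger_gap: 0.275
finger_force: 58.4
```

>>> jog_arm([
  {"linear": [0, -5, 0], "rotation": [0, 0, 0], "grip": 0},
  {"linear": [0, -10, 0], "rotation": [0, 0, 0], "grip": 0},
  {"linear": [0, -10, 0], "rotation": [0, 0, 0], "grip": 0},
  {"linear": [0, -10, 0], "rotation": [0, 0, 0], "grip": 0},
  {"linear": [0, -10, 0], "rotation": [0, 0, 0], "grip": 0},
  {"linear": [0, -5, 0], "rotation": [0, 0, 0], "grip": 0},
  {"linear": [0, 0, 0], "rotation": [0, 0, 0], "grip": 0},
  {"linear": [0, 0, 0], "rotation": [0, 0, 0], "grip": 0},
])

```text
time: 6.95
tool_pos: [0.5959, -0.107, 0.0818]
ee_rot: [-180.0, 43.0, 176.3]
wrist_force: [-7.6, -1.3, 5.8]
finger_gap: 0.271
finger_force: 59.0
```

>>> jog_arm([
  {"linear": [0, 0, 0], "rotation": [0, 0, 0], "grip": 1},
  {"linear": [0, 0, 0], "rotation": [0, 0, 0], "grip": 1},
  {"linear": [0, 0, 0], "rotation": [0, 0, 0], "grip": 1},
  {"linear": [0, 0, 0], "rotation": [0, 0, 0], "grip": 1},
  {"linear": [0, 0, 0], "rotation": [0, 0, 0], "grip": 1},
  {"linear": [0, 0, -10], "rotation": [0, 0, 0], "grip": 1},
  {"linear": [0, 0, -20], "rotation": [0, 0, 0], "grip": 1},
  {"linear": [0, 0, -40], "rotation": [0, 0, 0], "grip": 1},
  {"linear": [0, 0, -40], "rotation": [0, 0, 0], "grip": 1},
  {"linear": [0, 0, -40], "rotation": [0, 0, 0], "grip": 1},
])

```text
time: 7.95
tool_pos: [0.4924, -0.0994, 0.1922]
ee_rot: [-180.0, 43.0, 176.4]
wrist_force: [0.9, -0.2, -0.0]
finger_gap: 1.003
finger_force: 0.0
```

```bash
cat > q.py <<'E'
from h import *
s=state(); print(s['time'],loc(np.array(s['tool_pos'])),s['wrist_force'])
yb=90-9.0
b=np.array([.429,-.027,0]); rb=down(yb)
a=to([.40,-.05,.20],rb); a=to(b+[0,0,.12],rb,a); to(b+[0,0,.002],rb,a)
E
python3 q.py
```

```text
7.95 [-131.9090728  -143.79480576  192.18860168] [ 0.92737894 -0.18221715 -0.02302182]
rot [35.6  32.42 90.4 ] then lin [ 34.4 -99.   -7.8]
rot [0. 0. 0.] then lin [27.3 25.  80. ]
rot [0. 0. 0.] then lin [  0.  -0. 118.]
```

>>> jog_arm([
  {"linear": [0, 0, -30], "rotation": [0, 0, 0], "grip": 1},
  {"linear": [0, 0, 0], "rotation": [0, 8.5, 0], "grip": 1},
  {"linear": [0, 0, 0], "rotation": [0, 8.5, 0], "grip": 1},
  {"linear": [0, 0, 0], "rotation": [0, 8.5, 0], "grip": 1},
  {"linear": [0, 0, 0], "rotation": [0, 8.5, 0], "grip": 1},
  {"linear": [0, 0, 0], "rotation": [0, 8.5, 0], "grip": 1},
  {"linear": [0, 0, 0], "rotation": [0, 0.5, 8], "grip": 1},
  {"linear": [0, 0, 0], "rotation": [0, 0, 8.5], "grip": 1},
  {"linear": [0, 0, 0], "rotation": [0, 0, 8.5], "grip": 1},
  {"linear": [0, 0, 0], "rotation": [0, 0, 8.5], "grip": 1},
])

```text
time: 8.95
tool_pos: [0.4735, -0.0985, 0.2132]
ee_rot: [180.0, -0.0, 142.5]
wrist_force: [-0.0, 0.8, -0.8]
finger_gap: 1.003
finger_force: 0.0
```

>>> jog_arm([
  {"linear": [0, 0, 0], "rotation": [0, 0, 8.5], "grip": 1},
  {"linear": [0, 0, 0], "rotation": [0, 0, 8.5], "grip": 1},
  {"linear": [0, 0, 0], "rotation": [0, 0, 8.5], "grip": 1},
  {"linear": [0, 0, 0], "rotation": [0, 0, 8.5], "grip": 1},
  {"linear": [0, 0, 0], "rotation": [0, 0, 8.5], "grip": 1},
  {"linear": [0, 0, 0], "rotation": [0, 0, 8.5], "grip": 1},
  {"linear": [0, 0, 0], "rotation": [0, 0, 8.5], "grip": 1},
  {"linear": [0, 0, 0], "rotation": [0, 0, 2], "grip": 1},
  {"linear": [0, 0, 0], "rotation": [0, 0, 0], "grip": 1},
])

```text
time: 9.85
tool_pos: [0.4733, -0.0985, 0.2136]
ee_rot: [180.0, -0.0, 81.3]
wrist_force: [0.3, -0.4, -0.3]
finger_gap: 1.0
finger_force: 0.0
```

```bash
python3 q.py
```

```text
9.85 [-151.00612386 -144.04471678  213.5648619 ] [ 0.30098387 -0.3818753  -0.29109706]
rot [ 0.03 -0.04  0.34] then lin [ 36.4 -80.   13.6]
rot [0. 0. 0.] then lin [27.3 25.  80. ]
rot [0. 0. 0.] then lin [  0.  -0. 118.]
```

>>> jog_arm([
  {"linear": [32, -27, 20], "rotation": [0, 0, 0.3], "grip": 1},
  {"linear": [32, -28, 20], "rotation": [0, 0, 0], "grip": 1},
  {"linear": [0, 0, 40], "rotation": [0, 0, 0], "grip": 1},
  {"linear": [0, 0, 40], "rotation": [0, 0, 0], "grip": 1},
  {"linear": [0, 0, 0], "rotation": [0, 0, 0], "grip": 1},
  {"linear": [0, 0, 0], "rotation": [0, 0, 0], "grip": 1},
])

```text
time: 10.45
tool_pos: [0.4288, -0.0268, 0.0937]
ee_rot: [-180.0, -0.0, 81.1]
wrist_force: [0.3, -0.4, 0.6]
finger_gap: 1.001
finger_force: 0.0
```

```bash
python3 q.py; python3 p.py bar
```

```text
10.45 [-199.97236005  -75.33375738   93.74681807] [ 0.27354559 -0.38360047  0.57482218]
rot [-0.05 -0.03  0.07] then lin [ -27.4  -24.8 -106.3]
rot [0. 0. 0.] then lin [27.3 25.  80. ]
rot [0. 0. 0.] then lin [  0.  -0. 118.]
10.45 [-199.97236005  -75.33375738   93.74681807] [-3.60176624e+00 -7.89414521e-01 -2.82454420e+01  6.25901413e+01
  3.63085942e-02  9.53256846e+01]
rot [-35.6  -32.5  -90.34] then lin [-118.   -17.7   22.4]
rot [0. 0. 0.] then lin [  0.   -0.  108.7]
```

View pics/bar.png

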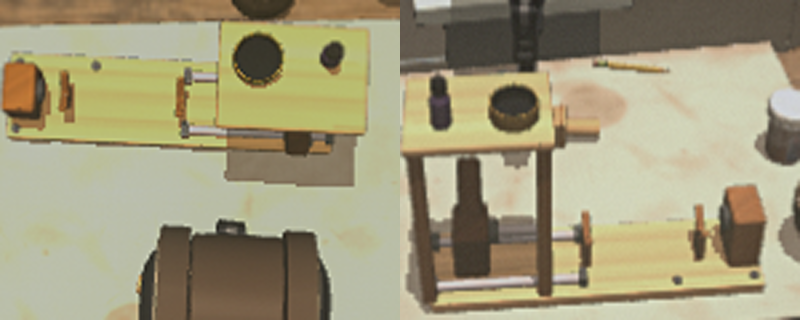

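The tailstock is back (paddle at left-panel x 285–310, tip hidden under the ledge); the gripper hides the bar, as planned. Descend and grasp.

>>> jog_arm([
  {"linear": [0, 0, 25], "rotation": [0, 0, 0], "grip": 1},
  {"linear": [0, 0, 25], "rotation": [0, 0, 0], "grip": 1},
  {"linear": [0, 0, 25], "rotation": [0, 0, 0], "grip": 1},
  {"linear": [0, 0, 10], "rotation": [0, 0, 0], "grip": 1},
  {"linear": [0, 0, 6], "rotation": [0, 0, 0], "grip": 1},
  {"linear": [0, 0, 0], "rotation": [0, 0, 0], "grip": 1},
])

```text
time: 11.15
tool_pos: [0.4298, -0.0269, 0.0027]
ee_rot: [180.0, -0.0, 81.0]
wrist_force: [-0.8, -0.2, 0.3]
finger_gap: 1.002
finger_force: 0.0
```

>>> jog_arm([
  {"linear": [0, 0, 0], "rotation": [0, 0, 0], "grip": 0},
  {"linear": [0, 0, 0], "rotation": [0, 0, 0], "grip": 0},
  {"linear": [0, 0, 0], "rotation": [0, 0, 0], "grip": 0},
  {"linear": [0, 0, 0], "rotation": [0, 0, 0], "grip": 0},
  {"linear": [0, 0, 0], "rotation": [0, 0, 0], "grip": 0},
  {"linear": [0, 0, 0], "rotation": [0, 0, 0], "grip": 0},
])

```text
time: 11.75
tool_pos: [0.4299, -0.0268, 0.0028]
ee_rot: [179.9, -0.0, 81.0]
wrist_force: [-0.3, -0.7, 6.3]
finger_gap: 0.386
finger_force: 60.3
```

>>> jog_arm([
  {"linear": [0, 0, -10], "rotation": [0, 0, 0], "grip": 0},
  {"linear": [0, 0, -30], "rotation": [0, 0, 0], "grip": 0},
  {"linear": [0, 0, -40], "rotation": [0, 0, 0], "grip": 0},
  {"linear": [0, 0, -40], "rotation": [0, 0, 0], "grip": 0},
  {"linear": [0, 0, 0], "rotation": [0, 0, 0], "grip": 0},
  {"linear": [0, 0, 0], "rotation": [0, 0, 0], "grip": 0},
])

```text
time: 12.35
tool_pos: [0.4296, -0.0268, 0.1229]
ee_rot: [179.9, -0.0, 81.0]
wrist_force: [0.7, 0.9, -1.1]
finger_gap: 0.388
finger_force: 59.9
```

```bash
cat > s.py <<'E'
from h import *
s=state(); print(s['time'],loc(np.array(s['tool_pos'])),s['finger_gap'])
p=np.array(s['tool_pos']); rs=down(90+np.degrees(X[2])); t=W([0,27,0])
a=to([t[0],t[1],.121],rs)
im=get_image('top')[120:250,170:330,::-1]; im2=get_image('side')[160:265,190:330,::-1]
cv2.imwrite('pics/lift.png',np.hstack([cv2.resize(im,(400,325),interpolation=2),cv2.resize(im2,(400,325),interpolation=2)]))
E
python3 s.py
```

```text
12.35 [-199.18535572  -75.2928458   122.91807126] 0.388072350302787
rot [ 0.11 -0.04 -5.32] then lin [102.3 199.2   1.9]
```

View pics/lift.png

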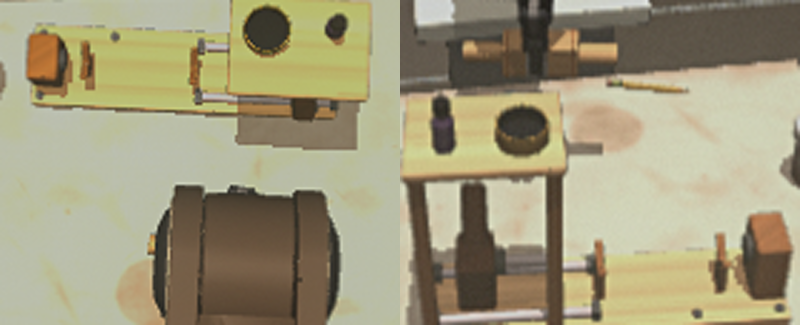

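Bar is held level (right panel x 462–618, fingers at 535), nothing disturbed. Turn, then move left and over the rests.

>>> jog_arm([
  {"linear": [0, 0, 0], "rotation": [0, 0, -5.3], "grip": 0},
  {"linear": [25, 0, 0], "rotation": [0, 0, 0], "grip": 0},
  {"linear": [26, 0, 0], "rotation": [0, 0, 0], "grip": 0},
  {"linear": [26, 0, 0], "rotation": [0, 0, 0], "grip": 0},
  {"linear": [25, 10, 0], "rotation": [0, 0, 0], "grip": 0},
  {"linear": [0, 30, 0], "rotation": [0, 0, 0], "grip": 0},
  {"linear": [0, 30, 0], "rotation": [0, 0, 0], "grip": 0},
  {"linear": [0, 30, 0], "rotation": [0, 0, 0], "grip": 0},
  {"linear": [0, 30, 0], "rotation": [0, 0, 0], "grip": 0},
  {"linear": [0, 30, 0], "rotation": [0, 0, 0], "grip": 0},
])

```text
time: 13.45
tool_pos: [0.5953, 0.0646, 0.1198]
ee_rot: [-179.8, 0.0, 86.3]
wrist_force: [0.0, 0.3, -0.7]
finger_gap: 0.39
finger_force: 59.8
```

>>> jog_arm([
  {"linear": [0, 25, 0], "rotation": [0, 0, 0], "grip": 0},
  {"linear": [0, 14, 0], "rotation": [0, 0, 0], "grip": 0},
  {"linear": [0, 0, 20], "rotation": [0, 0, 0], "grip": 0},
  {"linear": [0, 0, 20], "rotation": [0, 0, 0], "grip": 0},
  {"linear": [0, 0, 10], "rotation": [0, 0, 0], "grip": 0},
  {"linear": [0, 0, 0], "rotation": [0, 0, 0], "grip": 0},
  {"linear": [0, 0, 0], "rotation": [0, 0, 0], "grip": 0},
])

```text
time: 14.15
tool_pos: [0.6339, 0.0624, 0.0718]
ee_rot: [-179.9, -0.0, 86.3]
wrist_force: [0.2, 0.2, -1.1]
finger_gap: 0.389
finger_force: 60.0
```

```bash
cat > s.py <<'E'
from h import *
import sys
s=state(); p=np.array(s['tool_pos']); print(s['time'],loc(p),s['finger_gap'],s['ee_rot'])
t=W([0,27,0]); to([t[0],t[1],p[2]],down(90+np.degrees(X[2])))
im=get_image('top')[115:185,170:330,::-1]; im2=get_image('side')[180:280,190:340,::-1]
cv2.imwrite(f'pics/{sys.argv[1]}.png',np.vstack([cv2.resize(im,(600,262),interpolation=2),cv2.resize(im2,(600,400),interpolation=2)])[:600])
E
python3 s.py hov
```

```text
14.15 [-0.95396584 26.65208123 71.80663622] 0.3893404148515341 [-1.79943723e+02 -2.47621272e-02  8.63459816e+01]
rot [-0.06 -0.02 -0.02] then lin [0.3 1.  0. ]
```

View pics/hov.png

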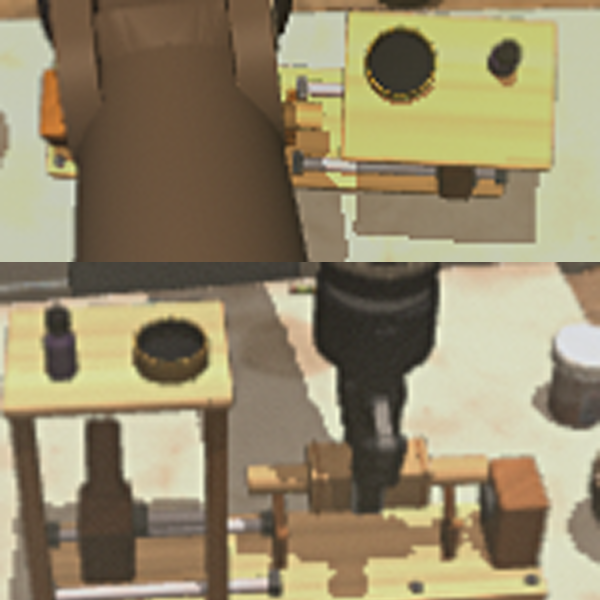

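```bash
python3 - <<'E'
from h import *
for P in [(0,-53,86),(0,107,86),(0,27,86)]:
    print(P,'side',C['side'].proj(W(P)),'top',C['top'].proj(W(P)))
print('obs side left end',np.array([248,480-262])/4+[189.6,179.6],'right',np.array([490,470-262])/4+[189.6,179.6])
print('obs top stub end centre',np.array([322,115])/3.75+[169.6,114.6])
print('obs side rests tops? ',np.array([280,490-262])/4+[189.6,179.6],C['side'].proj(W([0,-30,61])),'head top corner',np.array([545,478-262])/4+[189.6,179.6],C['side'].proj(W([25,150,77])))
m=masks_of('side','bar')
for k in m[:2]: r,c=np.nonzero(k['pixels']); print(k['conf'],c.min(),c.max(),r.min(),r.max())
E
```

```text
(0, -53, 86) side [[250.54067149 235.5182015 ]] top [[256.0095055  144.91372618]]
(0, 107, 86) side [[309.94749008 232.18575655]] top [[195.3177949  142.28611955]]
(0, 27, 86) side [[280.47151108 233.85882307]] top [[225.61294666 143.57030727]]
obs side left end [251.6 234.1] right [312.1 231.6]
obs top stub end centre [255.46666667 145.26666667]
obs side rests tops?  [259.6 236.6] [[259.01139487 241.74335122]] head top corner [325.85 233.6 ] [[327.39953091 240.21191592]]
0.63 253 310 225 242
0.51 209 240 219 259
```

The stubs line up with the rests (bar ends at lower-panel x 248 and 488, rests at 280 and 450). Shift slightly away from the headstock and lower.

>>> jog_arm([
  {"linear": [-6, 1, 0], "rotation": [0, 0, 0], "grip": 0},
  {"linear": [0, 0, 8], "rotation": [0, 0, 0], "grip": 0},
  {"linear": [0, 0, 8], "rotation": [0, 0, 0], "grip": 0},
  {"linear": [0, 0, 6], "rotation": [0, 0, 0], "grip": 0},
  {"linear": [0, 0, 2], "rotation": [0, 0, 0], "grip": 0},
  {"linear": [0, 0, 0], "rotation": [0, 0, 0], "grip": 0},
  {"linear": [0, 0, 0], "rotation": [0, 0, 0], "grip": 0},
])

```text
time: 15.0
tool_pos: [0.6349, 0.0563, 0.0481]
ee_rot: [180.0, -0.0, 86.3]
wrist_force: [0.5, 1.3, -1.5]
finger_gap: 0.387
finger_force: 60.0
```

>>> jog_arm([
  {"linear": [0, 0, 2], "rotation": [0, 0, 0], "grip": 0},
  {"linear": [0, 0, 0], "rotation": [0, 0, 0], "grip": 0},
  {"linear": [0, 0, 0], "rotation": [0, 0, 0], "grip": 0},
])

```text
time: 15.3
tool_pos: [0.6349, 0.0563, 0.0461]
ee_rot: [180.0, -0.0, 86.3]
wrist_force: [0.2, 0.2, -0.8]
finger_gap: 0.387
finger_force: 60.0
```

>>> jog_arm([
  {"linear": [0, 0, 1], "rotation": [0, 0, 0], "grip": 0},
  {"linear": [0, 0, 0], "rotation": [0, 0, 0], "grip": 0},
  {"linear": [0, 0, 0], "rotation": [0, 0, 0], "grip": 0},
])

```text
time: 15.6
tool_pos: [0.635, 0.0563, 0.0451]
ee_rot: [180.0, -0.0, 86.3]
wrist_force: [0.8, 0.4, -1.0]
finger_gap: 0.39
finger_force: 60.0
```

>>> jog_arm([
  {"linear": [0, 0, 1], "rotation": [0, 0, 0], "grip": 0},
  {"linear": [0, 0, 0], "rotation": [0, 0, 0], "grip": 0},
  {"linear": [0, 0, 0], "rotation": [0, 0, 0], "grip": 0},
])

```text
time: 15.9
tool_pos: [0.6355, 0.0563, 0.0445]
ee_rot: [179.9, -0.0, 86.3]
wrist_force: [1.5, -0.3, 2.2]
finger_gap: 0.385
finger_force: 60.2
```

>>> jog_arm([
  {"linear": [0, 0, 0], "rotation": [0, 0, 0], "grip": 1},
  {"linear": [0, 0, 0], "rotation": [0, 0, 0], "grip": 1},
  {"linear": [0, 0, 0], "rotation": [0, 0, 0], "grip": 1},
  {"linear": [0, 0, 0], "rotation": [0, 0, 0], "grip": 1},
  {"linear": [0, 0, 0], "rotation": [0, 0, 0], "grip": 1},
  {"linear": [0, 0, -10], "rotation": [0, 0, 0], "grip": 1},
  {"linear": [0, 0, -40], "rotation": [0, 0, 0], "grip": 1},
  {"linear": [0, 0, -50], "rotation": [0, 0, 0], "grip": 1},
  {"linear": [0, 0, -50], "rotation": [0, 0, 0], "grip": 1},
  {"linear": [0, 0, -30], "rotation": [0, 0, 0], "grip": 1},
])

```text
time: 16.9
tool_pos: [0.6355, 0.0563, 0.2296]
ee_rot: [179.7, -0.1, 86.3]
wrist_force: [1.2, 0.4, -0.9]
finger_gap: 0.996
finger_force: 0.0
```

>>> jog_arm([
  {"linear": [0, -40, 0], "rotation": [0, 0, 0], "grip": 1},
  {"linear": [0, -40, 0], "rotation": [0, 0, 0], "grip": 1},
  {"linear": [0, -40, 0], "rotation": [0, 0, 0], "grip": 1},
  {"linear": [0, -40, 0], "rotation": [0, 0, 0], "grip": 1},
  {"linear": [0, -40, 0], "rotation": [0, 0, 0], "grip": 1},
  {"linear": [0, -30, 0], "rotation": [0, 0, 0], "grip": 1},
])

```text
time: 17.5
tool_pos: [0.403, 0.0708, 0.225]
ee_rot: [179.9, -0.1, 86.3]
wrist_force: [0.2, 0.1, 0.1]
finger_gap: 0.999
finger_force: 0.0
```

```bash
cat > t.py <<'E'
from h import *
s=state(); p=np.array(s['tool_pos']); print(s['time'],loc(p),s['ee_rot'])
y=180+np.degrees(X[2]); g=W([-37,-143.5,92]); rl=down(y,43); G=g+rl.apply([0,0,.0145]); pre=g-rl.apply([0,0,.12])
a=to([.40,pre[1],.25],down(y)); a=to(a[0],rl,a); a=to(pre,rl,a); to(G,rl,a)
E
python3 t.py; python3 s.py placed
```

```text
17.5 [-231.87896756   20.45736426  224.97974587] [ 1.79942255e+02 -5.42007184e-02  8.63496514e+01]
rot [ 9.000e-02  0.000e+00 -9.001e+01] then lin [  -7.8 -170.6  -25. ]
rot [  0. -43.  -0.] then lin [0. 0. 0.]
rot [0. 0. 0.] then lin [-29.1   6.7 123.1]
rot [0. 0. 0.] then lin [ -0.    0.  134.5]
17.5 [-231.87896756   20.45736426  224.97974587] 0.9992881594498586 [ 1.79942255e+02 -5.42007184e-02  8.63496514e+01]
rot [ 0.06 -0.05 -0.01] then lin [  6.5 231.9   0. ]
```

View pics/placed.png

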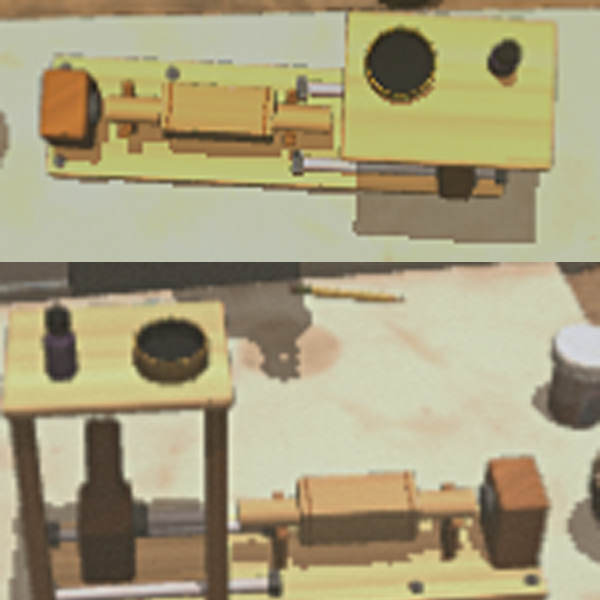

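The bar lies in both rests (upper panel x 105–332, square 165–272), level in the lower panel. Going back to the paddle.

>>> jog_arm([
  {"linear": [0, 0, -2], "rotation": [0, 0, -8.5], "grip": 1},
  {"linear": [0, 0, -2], "rotation": [0, 0, -8.5], "grip": 1},
  {"linear": [0, 0, -2], "rotation": [0, 0, -8.5], "grip": 1},
  {"linear": [0, 0, -2], "rotation": [0, 0, -8.5], "grip": 1},
  {"linear": [0, 0, -2], "rotation": [0, 0, -8.5], "grip": 1},
  {"linear": [0, 0, -2], "rotation": [0, 0, -8.5], "grip": 1},
  {"linear": [0, 0, -2], "rotation": [0, 0, -8.5], "grip": 1},
  {"linear": [0, 0, -2], "rotation": [0, 0, -8.5], "grip": 1},
  {"linear": [0, 0, -2], "rotation": [0, 0, -8.5], "grip": 1},
  {"linear": [0, 0, -2], "rotation": [0, 0, -8.5], "grip": 1},
])

```text
time: 18.6
tool_pos: [0.4062, 0.0708, 0.2447]
ee_rot: [180.0, 0.1, 171.7]
wrist_force: [-1.0, 0.1, -0.1]
finger_gap: 1.0
finger_force: 0.0
```

>>> jog_arm([
  {"linear": [0, 0, 0], "rotation": [0, 0, -5], "grip": 1},
  {"linear": [0, -34, 0], "rotation": [0, 0, 0], "grip": 1},
  {"linear": [0, -34, 0], "rotation": [0, 0, 0], "grip": 1},
  {"linear": [0, -34, 0], "rotation": [0, 0, 0], "grip": 1},
  {"linear": [0, -34, 0], "rotation": [0, 0, 0], "grip": 1},
  {"linear": [0, -34, 0], "rotation": [0, 0, 0], "grip": 1},
  {"linear": [0, 0, 0], "rotation": [0, -8.5, 0], "grip": 1},
  {"linear": [0, 0, 0], "rotation": [0, -8.5, 0], "grip": 1},
  {"linear": [0, 0, 0], "rotation": [0, -8.5, 0], "grip": 1},
  {"linear": [0, 0, 0], "rotation": [0, -8.5, 0], "grip": 1},
])

```text
time: 19.6
tool_pos: [0.3955, -0.0994, 0.246]
ee_rot: [-180.0, 34.5, 176.4]
wrist_force: [-0.4, -0.4, -0.6]
finger_gap: 0.997
finger_force: 0.0
```

>>> jog_arm([
  {"linear": [0, 0, 0], "rotation": [0, -8.5, 0], "grip": 1},
  {"linear": [0, 0, 0], "rotation": [0, -0.5, 0], "grip": 1},
  {"linear": [0, 0, 0], "rotation": [0, 0, 0], "grip": 1},
  {"linear": [0, 0, 0], "rotation": [0, 0, 0], "grip": 1},
])

```text
time: 20.0
tool_pos: [0.3961, -0.0995, 0.247]
ee_rot: [-180.0, 43.0, 176.4]
wrist_force: [0.3, 0.7, 0.7]
finger_gap: 0.999
finger_force: 0.0
```

```bash
cat > u.py <<'E'
from h import *
s=state(); p=np.array(s['tool_pos']); print(s['time'],loc(p),s['ee_rot'])
y=180+np.degrees(X[2]); g=W([-37,-143.5,92]); rl=down(y,43); G=g+rl.apply([0,0,.0145]); pre=g-rl.apply([0,0,.12])
a=to(pre,rl); to(G,rl,a)
E
python3 u.py
```

```text
20.0 [-227.97508262 -149.97644377  246.99896754] [-179.9756404    43.02961408  176.3614116 ]
rot [-0.03  0.03 -0.  ] then lin [-34.    6.5 123.6]
rot [0. 0. 0.] then lin [ -0.    0.  134.5]
```

>>> jog_arm([
  {"linear": [-17, 3, 30], "rotation": [0, 0, 0], "grip": 1},
  {"linear": [-17, 3, 30], "rotation": [0, 0, 0], "grip": 1},
  {"linear": [0, 0, 40], "rotation": [0, 0, 0], "grip": 1},
  {"linear": [0, 0, 40], "rotation": [0, 0, 0], "grip": 1},
  {"linear": [0, 0, 40], "rotation": [0, 0, 0], "grip": 1},
  {"linear": [0, 0, 0], "rotation": [0, 0, 0], "grip": 1},
  {"linear": [0, 0, 0], "rotation": [0, 0, 0], "grip": 1},
])

```text
time: 20.7
tool_pos: [0.5442, -0.1019, 0.1344]
ee_rot: [179.9, 42.7, 176.4]
wrist_force: [0.1, 0.5, 0.2]
finger_gap: 0.996
finger_force: 0.0
```

```bash
python3 u.py
```

```text
20.7 [ -80.06546742 -142.94701752  134.38795076] [179.90612721  42.73163319 176.35851058]
rot [ 0.09 -0.27 -0.  ] then lin [ -2.6  -0.6 -59.6]
rot [0. 0. 0.] then lin [ -0.    0.  134.5]
```

>>> jog_arm([
  {"linear": [-2, -1, 25], "rotation": [0, 0, 0], "grip": 1},
  {"linear": [0, 0, 25], "rotation": [0, 0, 0], "grip": 1},
  {"linear": [0, 0, 15], "rotation": [0, 0, 0], "grip": 1},
  {"linear": [0, 0, 8], "rotation": [0, 0, 0], "grip": 1},
  {"linear": [0, 0, 0], "rotation": [0, 0, 0], "grip": 1},
])

```text
time: 21.2
tool_pos: [0.5944, -0.1066, 0.0842]
ee_rot: [180.0, 43.0, 176.3]
wrist_force: [-0.8, 1.0, -0.1]
finger_gap: 1.004
finger_force: 0.0
```

>>> jog_arm([
  {"linear": [0, 0, 0], "rotation": [0, 0, 0], "grip": 0},
  {"linear": [0, 0, 0], "rotation": [0, 0, 0], "grip": 0},
  {"linear": [0, 0, 0], "rotation": [0, 0, 0], "grip": 0},
  {"linear": [0, 0, 0], "rotation": [0, 0, 0], "grip": 0},
  {"linear": [0, 0, 0], "rotation": [0, 0, 0], "grip": 0},
  {"linear": [0, 0, 0], "rotation": [0, 0, 0], "grip": 0},
])

```text
time: 21.8
tool_pos: [0.5932, -0.1066, 0.0843]
ee_rot: [180.0, 43.1, 176.3]
wrist_force: [-6.7, 0.9, 6.6]
finger_gap: 0.272
finger_force: 58.3
```

>>> jog_arm([
  {"linear": [0, 4, 0], "rotation": [0, 0, 0], "grip": 0},
  {"linear": [0, 4, 0], "rotation": [0, 0, 0], "grip": 0},
  {"linear": [0, 4, 0], "rotation": [0, 0, 0], "grip": 0},
  {"linear": [0, 0, 0], "rotation": [0, 0, 0], "grip": 0},
  {"linear": [0, 0, 0], "rotation": [0, 0, 0], "grip": 0},
])

```text
time: 22.3
tool_pos: [0.594, -0.0947, 0.0843]
ee_rot: [180.0, 43.1, 176.3]
wrist_force: [-6.3, 0.3, 5.8]
finger_gap: 0.273
finger_force: 58.5
```

>>> jog_arm([
  {"linear": [0, 2, 0], "rotation": [0, 0, 0], "grip": 0},
  {"linear": [0, 2, 0], "rotation": [0, 0, 0], "grip": 0},
  {"linear": [0, 0, 0], "rotation": [0, 0, 0], "grip": 0},
])

```text
time: 22.6
tool_pos: [0.5942, -0.091, 0.0842]
ee_rot: [-180.0, 43.1, 176.3]
wrist_force: [-6.0, -1.4, 5.1]
finger_gap: 0.27
finger_force: 58.5
```

>>> jog_arm([
  {"linear": [0, 1, 0], "rotation": [0, 0, 0], "grip": 0},
  {"linear": [0, 0, 0], "rotation": [0, 0, 0], "grip": 0},
  {"linear": [0, 0, 0], "rotation": [0, 0, 0], "grip": 0},
])

```text
time: 22.9
tool_pos: [0.5942, -0.0903, 0.0843]
ee_rot: [-180.0, 43.1, 176.3]
wrist_force: [-5.5, -2.2, 5.4]
finger_gap: 0.274
finger_force: 58.5
```

>>> jog_arm([
  {"linear": [0, 1, 0], "rotation": [0, 0, 0], "grip": 0},
  {"linear": [0, 0, 0], "rotation": [0, 0, 0], "grip": 0},
  {"linear": [0, 0, 0], "rotation": [0, 0, 0], "grip": 0},
])

```text
time: 23.2
tool_pos: [0.5943, -0.0894, 0.0843]
ee_rot: [-179.9, 43.1, 176.3]
wrist_force: [-6.0, -2.3, 4.7]
finger_gap: 0.269
finger_force: 58.5
```

>>> jog_arm([
  {"linear": [0, 1, 0], "rotation": [0, 0, 0], "grip": 0},
  {"linear": [0, 0, 0], "rotation": [0, 0, 0], "grip": 0},
  {"linear": [0, 0, 0], "rotation": [0, 0, 0], "grip": 0},
])

```text
time: 23.5
tool_pos: [0.5944, -0.0884, 0.0843]
ee_rot: [-179.9, 43.1, 176.3]
wrist_force: [-6.6, -3.1, 4.1]
finger_gap: 0.269
finger_force: 58.5
```

>>> jog_arm([
  {"linear": [0, 1, 0], "rotation": [0, 0, 0], "grip": 0},
  {"linear": [0, 0, 0], "rotation": [0, 0, 0], "grip": 0},
  {"linear": [0, 0, 0], "rotation": [0, 0, 0], "grip": 0},
])

```text
time: 23.8
tool_pos: [0.5945, -0.0874, 0.0843]
ee_rot: [-179.9, 43.1, 176.3]
wrist_force: [-5.4, -2.4, 4.8]
finger_gap: 0.269
finger_force: 58.5
```

>>> jog_arm([
  {"linear": [0, 1, 0], "rotation": [0, 0, 0], "grip": 0},
  {"linear": [0, 0, 0], "rotation": [0, 0, 0], "grip": 0},
  {"linear": [0, 0, 0], "rotation": [0, 0, 0], "grip": 0},
])

```text
time: 24.1
tool_pos: [0.5945, -0.0864, 0.0843]
ee_rot: [-179.9, 43.1, 176.3]
wrist_force: [-5.2, -2.1, 5.2]
finger_gap: 0.27
finger_force: 58.5
```

>>> jog_arm([
  {"linear": [0, 1, 0], "rotation": [0, 0, 0], "grip": 0},
  {"linear": [0, 0, 0], "rotation": [0, 0, 0], "grip": 0},
  {"linear": [0, 0, 0], "rotation": [0, 0, 0], "grip": 0},
])

```text
time: 24.4
tool_pos: [0.5946, -0.0854, 0.0842]
ee_rot: [-179.9, 43.1, 176.3]
wrist_force: [-5.4, -2.4, 4.7]
finger_gap: 0.275
finger_force: 58.5
```

>>> jog_arm([
  {"linear": [0, 1, 0], "rotation": [0, 0, 0], "grip": 0},
  {"linear": [0, 0, 0], "rotation": [0, 0, 0], "grip": 0},
  {"linear": [0, 0, 0], "rotation": [0, 0, 0], "grip": 0},
])

```text
time: 24.7
tool_pos: [0.5946, -0.0849, 0.0843]
ee_rot: [-179.9, 43.1, 176.2]
wrist_force: [-5.0, -5.1, 4.4]
finger_gap: 0.27
finger_force: 58.6
```

>>> jog_arm([
  {"linear": [0, 1, 0], "rotation": [0, 0, 0], "grip": 0},
  {"linear": [0, 0, 0], "rotation": [0, 0, 0], "grip": 0},
  {"linear": [0, 0, 0], "rotation": [0, 0, 0], "grip": 0},
])

```text
time: 25.0
tool_pos: [0.5946, -0.0849, 0.0842]
ee_rot: [-179.8, 43.1, 176.2]
wrist_force: [-5.5, -8.7, 4.5]
finger_gap: 0.272
finger_force: 58.6
```

```bash
python3 s.py chk
```

```text
25.0 [ -30.81648385 -122.75853553   84.24051199] 0.27240074043249807 [-179.77533109   43.05105091  176.22018306]
rot [33.44 33.86 85.14] then lin [149.8  30.8   0. ]
```

View pics/chk.png

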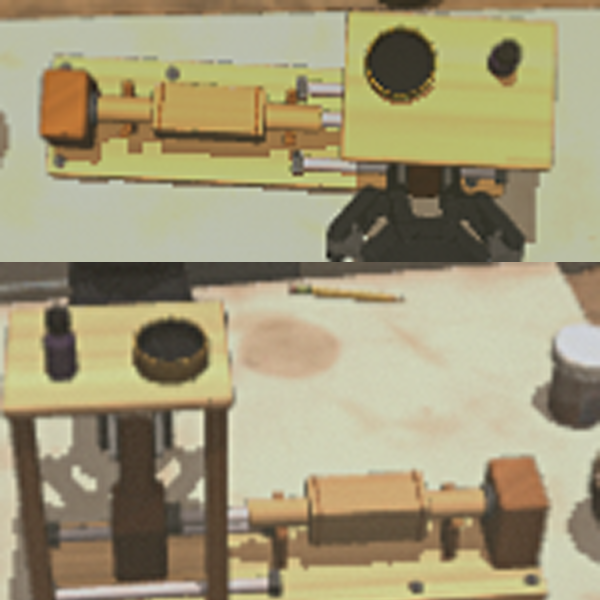

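The bar is up against the headstock point (upper panel x 97) and the tail point meets its right end (x 322), force rising. Release and retreat.

>>> jog_arm([
  {"linear": [0, -1, 0], "rotation": [0, 0, 0], "grip": 0},
  {"linear": [0, 0, 0], "rotation": [0, 0, 0], "grip": 1},
  {"linear": [0, 0, 0], "rotation": [0, 0, 0], "grip": 1},
  {"linear": [0, 0, 0], "rotation": [0, 0, 0], "grip": 1},
  {"linear": [0, 0, 0], "rotation": [0, 0, 0], "grip": 1},
  {"linear": [0, 0, 0], "rotation": [0, 0, 0], "grip": 1},
  {"linear": [0, 0, -10], "rotation": [0, 0, 0], "grip": 1},
  {"linear": [0, 0, -30], "rotation": [0, 0, 0], "grip": 1},
  {"linear": [0, 0, -40], "rotation": [0, 0, 0], "grip": 1},
  {"linear": [0, 0, -40], "rotation": [0, 0, 0], "grip": 1},
])

```text
time: 26.1
tool_pos: [0.5114, -0.0779, 0.1719]
ee_rot: [179.9, 42.9, 176.3]
wrist_force: [0.5, -0.2, 0.1]
finger_gap: 1.0
finger_force: 0.0
```

>>> jog_arm([
  {"linear": [0, 0, -40], "rotation": [0, 0, 0], "grip": 1},
  {"linear": [0, 0, -30], "rotation": [0, 0, 0], "grip": 1},
  {"linear": [0, 0, 0], "rotation": [0, 0, 0], "grip": 1},
  {"linear": [0, 0, 0], "rotation": [0, 0, 0], "grip": 1},
  {"linear": [0, 0, 0], "rotation": [0, 0, 0], "grip": 1},
])

```text
time: 26.6
tool_pos: [0.4652, -0.0752, 0.2211]
ee_rot: [179.9, 42.9, 176.3]
wrist_force: [1.0, -0.9, 0.0]
finger_gap: 0.999
finger_force: 0.0
```

```bash
python3 s.py fin
```

```text
26.6 [-160.60059304 -121.2943205   221.10836359] 0.9991720435357185 [179.93339836  42.91436072 176.30239733]
rot [33.59 33.53 85.35] then lin [148.3 160.6   0. ]
```

View pics/fin.png

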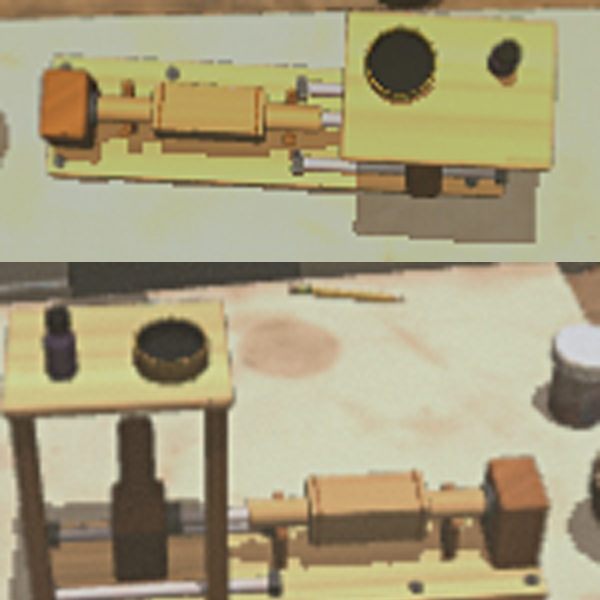

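The bar is unchanged after the release: it is held between the points (upper panel x 97–322) and the arm is clear. Handing in.

```bash
python3 -c "
from workcell import *
print(close_job())"
```

```text
the job is handed in; nothing more can be done
None
```

The bar lies in both V rests, held between the two steel points. The arm is clear, I saw no jar or bowl move, and the job was handed in at about 27 s; no verdict was returned.

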